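# Feed the red reject through the shredder flap

## Task

Only red plastic is being shredded now: with the fingertips, push the red moulding flat along the feed deck, through the swinging flap and over the ledge behind it so that it drops into the shredder's chamber, then take the fingers out so that the flap hangs shut again. Do not pick the moulding up, and leave the white moulding and the other things on the bench where they are.

Things in the scene. Friction and masses are not known exactly. Their poses are not given: they have to be found in the camera images.
- doorway (a point): Middle of the foot of the shredder's doorway, on the top face of the level aluminium feed deck (110 mm above the bench), in the doorway's outer face. x points into the machine (feed direction), y left of it, z up. Shredder place and yaw vary. Doorway and clear yellow tunnel: 106 mm wide. Deck outside: from x = -204 mm to 0, 250 mm wide, lips 8 mm high at y = +-123 mm.
- ledge (a point): Middle of the ledge where the deck ends inside the tunnel, 42 mm past the doorway's face, axes as doorway. Beyond it the chamber drops 90 mm and runs on for 127 mm, closed above. The moulding falls when its middle passes this edge, its rear end then 7 mm past the doorway's face; it fits through in any yaw.
- header (a point): Middle of the underside of the header bar over the doorway, 68 mm above the deck, in the doorway's outer face; axes as doorway. The roof's top is 13 mm higher. A hand leaning forward 30 to 45 degrees gets its fingertips about 30 mm inside below it, the hand's body passing above the roof.
- guide_left (a point): Foot of the outer end of the left 32 mm high clear yellow guide, on the deck, 52 mm before the doorway and 113 mm left of its middle; the guide runs in to the doorway's left edge (53 mm from the middle). A mirrored guide stands on the right: together a funnel. Axes as doorway.
- flap (a joint): Black flap with a yellow band near its foot, 98 x 62 x 4 mm, 60 g, hanging from a pin across the top of the doorway (12 mm inside, 66 mm above the deck). 0 = hanging shut; grows to 1.5 rad as its foot is pushed inward and up. Opens inward only, by a light push (under 1 N) of part or fingers; falls shut by its own weight.
- red_center (a point): Centre, 15 mm above the underside, of the loose red moulding, a block with a smaller ribbed raised top: 70 mm long (its x axis, roughly the feed direction), 50 mm wide (y), 30 mm high (sides upright to 26 mm), 60 to 130 g. Lies flat on the deck about 125 mm before the doorway, about 48 mm left or right of the middle line, slightly turned.
- white_center (a point): Centre of the loose white moulding, same shape and size as the red, lying beside it on the other side of the deck's middle line, about 95 mm from centre to centre. To be left alone.
- jar: Loose clear jar with blue cap, 70 mm across, 100 mm high, on the bench near the shredder; origin in the middle of its underside. To be left alone.
- screwdriver: Loose screwdriver on the bench near the shredder, origin near its middle. To be left alone.
- wrench: Loose wrench on the bench near the shredder, origin near its middle. To be left alone.
- mug: Loose blue mug, 80 mm across, 90 mm high, on the bench near the shredder; origin in the middle of its underside. To be left alone.
Things that resemble listed ones, but are neither listed nor needed, are in the scene too. Of the things that look like the part that bears red_center, the middle-sized one is meant.

How it is judged:
By the outcome, as a careful person would: the job done as asked, in the order asked, and still so for the second after the job is handed in, with the robot touching nothing.
It also fails if it takes over 42 s, if anything falls off the work surface, if the arm or the gripper's body presses on something with over 40 N, if the wrist force passes 120 N, or if a joint passes its speed limit or range.

## Robot

A 6-joint arm with a two-finger parallel gripper is mounted at the origin on the work surface. World frame = base frame: x ahead of the robot, y to its left, z up, the work surface at z = 0. Lengths are in m, angles in rad, forces in N, time in s.
With the tool pointing down it reaches from about 0.25 to 0.85 m from the base axis. Payload 12.5 kg.
Tool frame: the origin (TCP) lies on the centre line of the jaws, within the pads' length; the fingertips stand 25 mm ahead of it and the grasp point (between the pads) lies 6 mm ahead of it (manip.nose_length is the distance from the TCP to the fingertips, in m); z points along the fingers, y is the line along which they close (so a half turn about z gives the same grasp; the last joint's range is limited). The gripper opens to 93 mm and grips with 3 to 60 N. Pads are 15 mm wide; open, the fingers measure 128 mm over their backs; the gripper's body (75 mm by 188 mm) begins 65 mm behind the grasp point.
Start: joints at [-1.301, 0.351, 1.652, -0, 1.139, -0.085], TCP at [0.191, -0.516, 0.244] pointing down, gripper open.
Joint ranges: [-2.75, 2.75], [-0.79, 2.1], [0.01, 2.65], [-1.57, 4.71], [0.07, 3.14], [-2.87, 2.87]. Speed limits (rad/s): [2.22, 2.22, 2.79, 3.14, 3.14, 3.14].

## Interface

Orientations are given as a unit quaternion [x, y, z, w].
In Python, from rig import readout, cams, manip gives the robot as it stands.
- The arm moves only by the tool arm_command, never from a script. Its argument "plan" is a list of rows, each an object with "delta_pos": the shift along the tool's x, y, z in cm, a list of three; "delta_rot": the turn, a rotation vector about the tool's x, y, z in degrees, a list of three; "grip": the closure, from -1 (fully open) to 1 (shut), so that 0 is half open. A call has exactly 10 rows; each row shifts and turns the commanded pose from where the row before left it, along the tool's axes as they then stand; what a row does not reach is not made up. A row lasts 1/10 s, in which the tool goes at most 50 mm and 8.59 degrees, less where a joint would pass 70% of its speed; a pose out of reach is approached as far as the arm can. A call is refused whole if a number of a shift passes 5 or a number of a turn 8.59, either way. A call with a gripper value outside its range is refused whole. The fingers move at their own pace and stop on an object; "force" is the grip in N (left out, the last holds). Time passes only in rows, so rows that do not move let the fingers close, or fill a call up. It gives the time, the measured TCP pose, the force, the opening and the grip force at its end, in the units of the state.
- readout.state(): the state, without advancing time (a new reading comes with each control period).
- cams.grab_frame(name): name is "side" or "top"; returns the picture (480x640x3 uint8, red, green, blue); there is no depth.
- cams.get_calibration(name): a dict with "vfov" (degrees; the focal length in pixels is half the picture's height over the tangent of half this angle, whatever the lens; pixels are square), "cx", "cy" (the principal point, pixels), "k1" (the pictures are not rectified: a ray, as slopes to the right and down, at radius r is drawn at 1 + k1 r^2 times it, then the intrinsics apply), "extrinsics" (4x4, takes a point from camera to world coordinates). Camera axes: x right, y down, z forward; pixel columns grow to the right and rows downward; lengths in m; the calibration is good to about 2 mm. A picture is of the moment at which its call begins. get_calibration takes no time and is no camera call.
- manip.sign_off(): hands the job in; it is judged then, once.
The state is a dict: "clock": time; "joints": joint angles; "qvel": joint speeds; "effort": joint torques, N m; "ee_pos": TCP position; "tool_rot": TCP orientation; "wrist_force": force on the tool from outside, world axes, zero at the start; "torque": the same for the moment, N m; "width": opening from 0.0 (shut) to 1.0 (fully open); "finger_force": force on a finger pad.
Only numpy, scipy, OpenCV 4.12 (cv2) and the standard library are available. Lean on these libraries where they do the work, as an engineer would, in place of code of your own. Each camera call takes 0.05 s, during which the arm holds its last target. There are 200 camera calls.

## Working session

There is one attempt and no reset: what is moved stays moved. The work goes in short steps, Python scripts to look and compute and a tool call to move; the robot and the scene stay as the last step left them, time stands still between calls to the robot, and variables do not carry over. Pictures are saved under pics/ and viewed, at most 10 in all, crops included, and the job is handed in when it is done.

Besides the shell and the picture viewer there is one more tool, called as name(argument=value, ...), one argument or row to a line, values as JSON. arm_command: Moves the arm, as the interface text tells. Its arguments: {"type":"object","properties":{"plan":{"type":"array","items":{"type":"object","properties":{"delta_pos":{"type":"array","items":{"type":"number"}},"delta_rot":{"type":"array","items":{"type":"number"}},"grip":{"type":"number"}}}},"force":{"type":"number"}},"required":["plan"]}

```bash
mkdir -p pics
cat > h.py <<'E'
import numpy as np, cv2
from rig import readout, cams, manip
def cal(n):
    c=cams.get_calibration(n); f=240/np.tan(np.radians(c['vfov'])/2)
    return c,np.array([[f,0,c['cx']],[0,f,c['cy']],[0,0,1.]]),np.array(c['extrinsics'])
def ray(n,px):
    c,K,E=cal(n); D=np.array([c['k1'],0,0,0,0.])
    u=cv2.undistortPoints(np.array(px,float).reshape(-1,1,2),K,D,criteria=None) if 0 else cv2.undistortPointsIter(np.array(px,float).reshape(-1,1,2),K,D,None,None,(3,50,1e-9))
    u=u.reshape(-1,2); d=np.c_[u,np.ones(len(u))]@E[:3,:3].T
    return E[:3,3],d
def onz(n,px,z):
    o,d=ray(n,px); return o+d*((z-o[2])/d[:,2])[:,None]
def proj(n,P):
    c,K,E=cal(n); T=np.linalg.inv(E)
    return cv2.projectPoints(np.array(P,float).reshape(-1,1,3),cv2.Rodrigues(T[:3,:3])[0],T[:3,3],K,np.array([c['k1'],0,0,0,0.]))[0].reshape(-1,2)
def grab(n,f):
    im=cams.grab_frame(n); cv2.imwrite('pics/'+f,im[:,:,::-1]); return im
E
python3 - <<'E'
from h import *
for n in('top','side'):
    grab(n,n+'0.png'); c=cams.get_calibration(n); print(n,c['vfov'],c['k1'],np.round(c['extrinsics'],3).tolist())
print(readout.state())
E
```

```text
top 52.94634848940092 -0.01999670741379253 [[0.023, -0.994, 0.11, 0.548], [-1.0, -0.022, 0.002, 0.069], [0.0, -0.11, -0.994, 0.938], [0.0, 0.0, 0.0, 1.0]]
side 50.95732748187988 -0.11963997812712933 [[-0.967, -0.186, 0.173, 0.495], [-0.253, 0.651, -0.716, 0.706], [0.02, -0.736, -0.677, 0.747], [0.0, 0.0, 0.0, 1.0]]
{'clock': 0.1, 'joints': array([-1.30061876e+00,  3.51180324e-01,  1.65229337e+00, -5.38396753e-05,
        1.13913770e+00, -8.45859605e-02]), 'qvel': array([ 0.00082309, -0.0011417 , -0.00104963,  0.00147484,  0.00065872,
       -0.00031602]), 'effort': array([ 5.76333605e-04, -4.98025453e+01, -2.85703057e+01,  7.00103072e-02,
        2.38890370e-02, -5.24030850e-05]), 'ee_pos': array([ 0.19100153, -0.5154878 ,  0.24318174]), 'tool_rot': array([ 9.84306944e-01,  1.76464102e-01, -7.15391392e-05, -5.04912248e-04]), 'wrist_force': array([-0.00827473, -0.12857725, -0.67759972]), 'torque': array([0.05738098, 0.01980839, 0.0263964 ]), 'finger_force': 0.0, 'width': 1.0019812603352605}
```

View pics/top0.png

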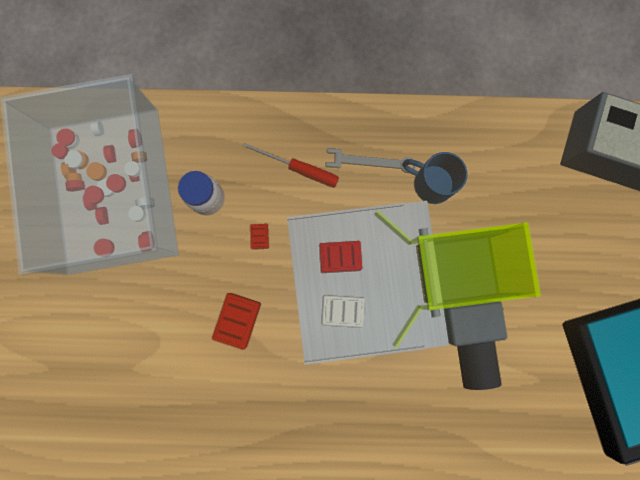

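View pics/side0.png

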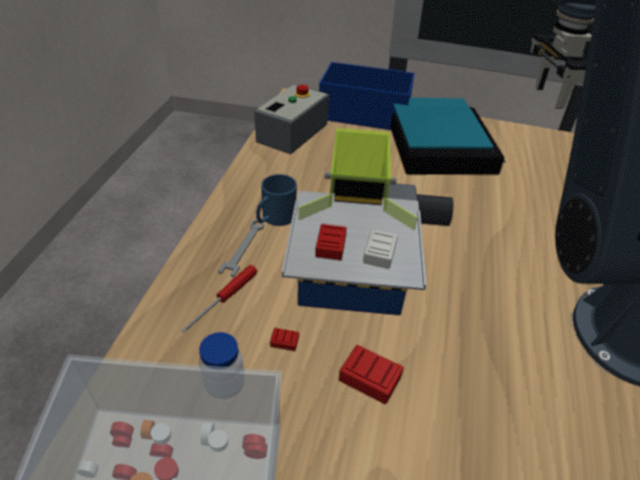

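Top view: three red ribbed blocks – (340,257) on the deck, a small one at (259,236) and a big one at (236,321), both on the bench. The one on the deck fits: it is middle-sized and sits beside the white one (343,311). The doorway is near (422,270) with feed direction to the right in the picture (about world −y). The side view agrees, with the red at (331,241) and the white at (380,247). I'll confirm with one enlarged crop.

Run:
```python
from h import *
im=cv2.imread('pics/top0.png'); c=im[190:390,225:491]; cv2.imwrite('pics/crop.png',cv2.resize(c,None,fx=3,fy=3,interpolation=cv2.INTER_CUBIC))
hsv=cv2.cvtColor(im,cv2.COLOR_BGR2HSV)
m=(((hsv[...,0]<8)|(hsv[...,0]>172))&(hsv[...,1]>150)&(hsv[...,2]>60)).astype(np.uint8)
for k in cv2.findContours(m,0,2)[0]:
    if cv2.contourArea(k)>300: print(cv2.contourArea(k),cv2.minAreaRect(k))
```

```text
1634.0 ((235.9000244140625, 320.79998779296875), (35.10127639770508, 49.01530456542969), 18.43494987487793)
1084.5 ((340.4844665527344, 256.2362060546875), (28.597623825073242, 40.28330612182617), 86.633544921875)
373.0 ((259.5, 236.0), (24.0, 17.0), 90.0)
522.0 ((313.1759948730469, 172.0724639892578), (50.857295989990234, 11.966423034667969), 22.380136489868164)
```

View pics/crop.png

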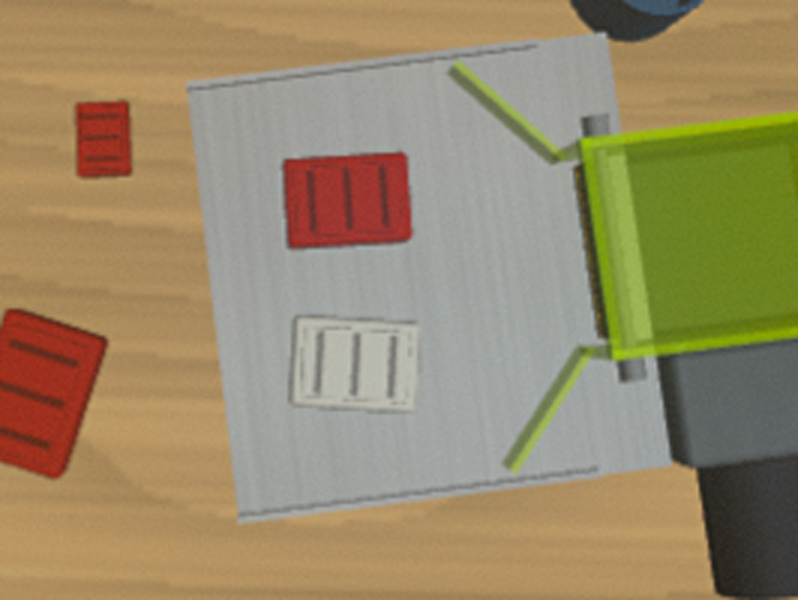

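Crop confirms it: the red moulding on the deck is at crop (348,200), the white at (354,364), the guides' outer ends at (456,65) and (513,468), and the deck's front corners at (188,85) and (240,522).

```bash
cat >> h.py <<'E'
def frame():
    f=lambda u,v,z: onz('top',[[225+u/3,190+v/3]],z)[0]
    A=np.array([f(188,85,.118),f(240,522,.118),f(456,65,.142),f(513,468,.142),f(558,160,.142),f(588,350,.142)])[:,:2]
    L=np.array([[-.204,.125],[-.204,-.125],[-.052,.113],[-.052,-.113],[0,.053],[0,-.053]])
    a=A-A.mean(0); l=L-L.mean(0)
    th=np.arctan2((l[:,0]*a[:,1]-l[:,1]*a[:,0]).sum(),(l*a).sum())
    R=np.array([[np.cos(th),-np.sin(th)],[np.sin(th),np.cos(th)]])
    t=A.mean(0)-R@L.mean(0)
    return R,t,th,(A-t)@R-L
E
python3 - <<'E'
from h import *
R,t,th,res=frame(); print(t,np.degrees(th)); print(np.round(res*1000,1))
print('cornerdeck x0', (onz('top',[[225+605/3,190+35/3],[225+672/3,190+465/3]],.11)[:,:2]-t)@R)
for px in [[[340.5,256.2]],[[225+354/3,190+364/3]]]:
    print((onz('top',px,.136)[0,:2]-t)@R)
# red corners crop
q=np.array([[285,160],[407,152],[411,241],[289,248]])/3+[225,190]
c=(onz('top',q,.136)[:,:2]-t)@R; print(np.round(c*1000,1))
# side check
print(proj('side',[[*(t+R@np.array(p)),z] for p,z in [((0,0),.11),((-.204,.125),.118),((-.204,-.125),.118)]]))
T=readout.state(); from scipy.spatial.transform import Rotation as Ro
print(Ro.from_quat(T['tool_rot']).as_matrix().round(3),manip.nose_length)
for n in [(.85,0)]: pass
# jar, mug positions (rims)
print('mug,jar',(onz('top',[[441,172]],.09)[0,:2]),(onz('top',[[197,187]],.1)[0,:2]))
E
```

```text
[ 0.58170371 -0.09475035] -81.49488557002769
[[ 1.9 -1.5]
 [ 1.3  1.1]
 [ 0.6 -0.9]
 [ 0.6  2.3]
 [-2.7 -0.8]
 [-1.7 -0.2]]
cornerdeck x0 [[ 0.04182919  0.12359517]
 [ 0.04259575 -0.12461294]]
[-0.12147504  0.04608517]
[-0.12927677 -0.04477284]
[[-152.7   71.8]
 [ -84.6   67.7]
 [ -89.1   18.2]
 [-156.7   22.9]]
[[358.60241062 207.10372515]
 [283.1930913  270.69665832]
 [428.05186414 283.81473225]]
[[ 0.938  0.347 -0.   ]
 [ 0.347 -0.938  0.001]
 [ 0.    -0.001 -1.   ]] 0.025
mug,jar [ 0.7689488  -0.14841093] [0.72931247 0.28719073]
```

Doorway is at world (0.582, −0.095) with yaw −81.5°. In its frame the red is at (−121, +46) mm, turned about −4°, and the white is at (−129, −45). I'll shut the fingers, lift, and turn the tool so that its y lies across the feed.

arm_command(
  plan=[
    {"delta_pos": [0,0,-0.7],"delta_rot": [0,0,-7.8],"grip": 1},
    {"delta_pos": [0,0,-0.7],"delta_rot": [0,0,-7.8],"grip": 1},
    {"delta_pos": [0,0,-0.7],"delta_rot": [0,0,-7.8],"grip": 1},
    {"delta_pos": [0,0,-0.7],"delta_rot": [0,0,-7.8],"grip": 1},
    {"delta_pos": [0,0,-0.7],"delta_rot": [0,0,-7.8],"grip": 1},
    {"delta_pos": [0,0,-0.7],"delta_rot": [0,0,-7.8],"grip": 1},
    {"delta_pos": [0,0,-0.7],"delta_rot": [0,0,-7.8],"grip": 1},
    {"delta_pos": [0,0,-0.7],"delta_rot": [0,0,-7.8],"grip": 1},
    {"delta_pos": [0,0,-0.7],"delta_rot": [0,0,-7.8],"grip": 1},
    {"delta_pos": [0,0,-0.7],"delta_rot": [0,0,-7.8],"grip": 1},
  ],
)

```text
clock: 1.1
ee_pos: [0.191, -0.5156, 0.3136]
tool_rot: [0.652, 0.758, 0.0, -0.0]
wrist_force: [0.2, 0.4, 0.7]
width: 0.191
finger_force: 0.0
```

arm_command(
  plan=[
    {"delta_pos": [2.4,2.7,0],"grip": 1},
    {"delta_pos": [2.4,2.7,0],"grip": 1},
    {"delta_pos": [2.4,2.7,0],"grip": 1},
    {"delta_pos": [2.4,2.7,0],"grip": 1},
    {"delta_pos": [2.4,2.7,0],"grip": 1},
    {"delta_pos": [2.4,2.7,0],"grip": 1},
    {"delta_pos": [2.4,2.7,0],"grip": 1},
    {"delta_pos": [2.4,2.7,0],"grip": 1},
    {"delta_pos": [2.4,2.7,0],"grip": 1},
    {"delta_pos": [2.4,2.7,0],"grip": 1},
  ],
)

```text
schema error: expected keys delta_pos, delta_rot, grip
```

arm_command(
  plan=[
    {"delta_pos": [2.4,2.7,0],"grip": 1},
    {"delta_pos": [2.4,2.7,0],"grip": 1},
    {"delta_pos": [2.4,2.7,0],"grip": 1},
    {"delta_pos": [2.4,2.7,0],"grip": 1},
    {"delta_pos": [2.4,2.7,0],"grip": 1},
    {"delta_pos": [2.4,2.7,0],"grip": 1},
    {"delta_pos": [2.4,2.7,0],"grip": 1},
    {"delta_pos": [2.4,2.7,0],"grip": 1},
    {"delta_pos": [2.4,2.7,0],"grip": 1},
    {"delta_pos": [2.4,2.7,0],"grip": 1},
  ],
)

```text
schema error: expected keys delta_pos, delta_rot, grip
```

arm_command(
  plan=[
    {"delta_rot": [0,-6.7,0],"grip": 1},
    {"delta_rot": [0,-6.7,0],"grip": 1},
    {"delta_rot": [0,-6.7,0],"grip": 1},
    {"delta_rot": [0,-6.7,0],"grip": 1},
    {"delta_rot": [0,-6.6,0],"grip": 1},
    {"delta_rot": [0,-6.6,0],"grip": 1},
    {"grip": 1},
    {"grip": 1},
    {"grip": 1},
    {"grip": 1},
  ],
)

```text
schema error: expected keys delta_pos, delta_rot, grip
```

```bash
cat >> h.py <<'E'
from scipy.spatial.transform import Rotation as Ro
def where(tgt=None):
    s=readout.state(); R,t,_,_=frame(); M=Ro.from_quat(s['tool_rot']).as_matrix()
    R3=np.eye(3); R3[:2,:2]=R; o=np.array([*t,.11])
    tip=R3.T@(s['ee_pos']+.025*M[:,2]-o)
    print('clock',s['clock'],'tip mm',(tip*1e3).round(1),'w',round(s['width'],2),'F',s['wrist_force'].round(1))
    D=R3.T@M; print('tool axes in doorway\n',D.round(3)); 
    T=np.array([[-np.cos(.698),0,np.sin(.698)],[0,1,0],[-np.sin(.698),0,-np.cos(.698)]])
    print('rot left deg',np.degrees(Ro.from_matrix(D.T@T).as_rotvec()).round(1),'q',s['joints'].round(2))
    if tgt is not None: print('tool delta cm',(D.T@(np.array(tgt)/1e3-tip)*100).round(2))
E
python3 -c "
from h import *
where([-113,102,10])"
```

```text
clock 1.1 tip mm [ 358.4 -448.6  178.6] w 0.19 F [0.2 0.4 0.7]
tool axes in doorway
 [[-1.    -0.003 -0.001]
 [-0.003  1.    -0.   ]
 [ 0.001 -0.    -1.   ]]
rot left deg [  0.  -40.    0.1] q [-1.3   0.29  1.56  0.    1.29 -1.45]
tool delta cm [46.99 55.18 16.89]
```

Every row needs all the keys. Repeating those calls with them.

arm_command(
  plan=[
    {"delta_pos": [2.4,2.7,0],"delta_rot": [0,0,0],"grip": 1},
    {"delta_pos": [2.4,2.7,0],"delta_rot": [0,0,0],"grip": 1},
    {"delta_pos": [2.4,2.7,0],"delta_rot": [0,0,0],"grip": 1},
    {"delta_pos": [2.4,2.7,0],"delta_rot": [0,0,0],"grip": 1},
    {"delta_pos": [2.4,2.7,0],"delta_rot": [0,0,0],"grip": 1},
    {"delta_pos": [2.4,2.7,0],"delta_rot": [0,0,0],"grip": 1},
    {"delta_pos": [2.4,2.7,0],"delta_rot": [0,0,0],"grip": 1},
    {"delta_pos": [2.4,2.7,0],"delta_rot": [0,0,0],"grip": 1},
    {"delta_pos": [2.4,2.7,0],"delta_rot": [0,0,0],"grip": 1},
    {"delta_pos": [2.4,2.7,0],"delta_rot": [0,0,0],"grip": 1},
  ],
)

```text
clock: 2.1
ee_pos: [0.4241, -0.2378, 0.3135]
tool_rot: [0.654, 0.757, -0.0, -0.0]
wrist_force: [-0.5, -0.5, 0.3]
width: 0.002
finger_force: 0.0
```

arm_command(
  plan=[
    {"delta_pos": [2.4,2.7,0],"delta_rot": [0,0,0],"grip": 1},
    {"delta_pos": [2.4,2.7,0],"delta_rot": [0,0,0],"grip": 1},
    {"delta_pos": [2.4,2.7,0],"delta_rot": [0,0,0],"grip": 1},
    {"delta_pos": [2.4,2.7,0],"delta_rot": [0,0,0],"grip": 1},
    {"delta_pos": [2.4,2.7,0],"delta_rot": [0,0,0],"grip": 1},
    {"delta_pos": [2.4,2.7,0],"delta_rot": [0,0,0],"grip": 1},
    {"delta_pos": [2.4,2.7,0],"delta_rot": [0,0,0],"grip": 1},
    {"delta_pos": [2.4,2.7,0],"delta_rot": [0,0,0],"grip": 1},
    {"delta_pos": [2.4,2.7,0],"delta_rot": [0,0,0],"grip": 1},
    {"delta_pos": [2.4,2.7,0],"delta_rot": [0,0,0],"grip": 1},
  ],
)

```text
clock: 3.1
ee_pos: [0.6565, 0.0387, 0.3132]
tool_rot: [0.654, 0.757, -0.0, -0.0]
wrist_force: [0.2, -0.5, -0.0]
width: 0.003
finger_force: 0.0
```

arm_command(
  plan=[
    {"delta_pos": [0,0,0],"delta_rot": [0,-6.7,0],"grip": 1},
    {"delta_pos": [0,0,0],"delta_rot": [0,-6.7,0],"grip": 1},
    {"delta_pos": [0,0,0],"delta_rot": [0,-6.7,0],"grip": 1},
    {"delta_pos": [0,0,0],"delta_rot": [0,-6.7,0],"grip": 1},
    {"delta_pos": [0,0,0],"delta_rot": [0,-6.6,0],"grip": 1},
    {"delta_pos": [0,0,0],"delta_rot": [0,-6.6,0],"grip": 1},
    {"delta_pos": [0,0,0],"delta_rot": [0,0,0],"grip": 1},
    {"delta_pos": [0,0,0],"delta_rot": [0,0,0],"grip": 1},
    {"delta_pos": [0,0,0],"delta_rot": [0,0,0],"grip": 1},
    {"delta_pos": [0,0,0],"delta_rot": [0,0,0],"grip": 1},
  ],
)

```text
clock: 4.1
ee_pos: [0.656, 0.0367, 0.3142]
tool_rot: [0.615, 0.711, -0.223, 0.258]
wrist_force: [0.3, -0.5, -0.1]
width: 0.006
finger_force: 0.0
```

```bash
python3 -c "
from h import *
where([-113,102,10])"
```

```text
clock 4.1 tip mm [-103.    92.9  185.1] w 0.01 F [ 0.3 -0.5 -0.1]
tool axes in doorway
 [[-0.767  0.004  0.642]
 [ 0.004  1.    -0.002]
 [-0.642  0.001 -0.767]]
rot left deg [-0.1 -0.1 -0.2] q [ 0.23  0.55  1.32 -0.71  1.4   0.26]
tool delta cm [12.    0.89 12.78]
```

arm_command(
  plan=[
    {"delta_pos": [1.5,0.45,1.6],"delta_rot": [0,0,0],"grip": 1},
    {"delta_pos": [1.5,0.45,1.6],"delta_rot": [0,0,0],"grip": 1},
    {"delta_pos": [1.5,0,1.6],"delta_rot": [0,0,0],"grip": 1},
    {"delta_pos": [1.5,0,1.6],"delta_rot": [0,0,0],"grip": 1},
    {"delta_pos": [1.5,0,1.6],"delta_rot": [0,0,0],"grip": 1},
    {"delta_pos": [1.5,0,1.6],"delta_rot": [0,0,0],"grip": 1},
    {"delta_pos": [1.2,0,1.3],"delta_rot": [0,0,0],"grip": 1},
    {"delta_pos": [0.9,0,0.9],"delta_rot": [0,0,0],"grip": 1},
    {"delta_pos": [0.6,0,0.6],"delta_rot": [0,0,0],"grip": 1},
    {"delta_pos": [0.3,0,0.3],"delta_rot": [0,0,0],"grip": 1},
  ],
)

```text
clock: 5.1
ee_pos: [0.6633, 0.049, 0.1386]
tool_rot: [0.614, 0.711, -0.224, 0.259]
wrist_force: [-0.3, -0.2, -0.1]
width: 0.006
finger_force: 0.0
```

```bash
python3 -c "
from h import *
where([-113,56.5,10]); im=grab('top','t1.png'); cv2.imwrite('pics/t1c.png',cv2.resize(im[190:390,225:491][:,:,::-1],None,fx=3,fy=3))"
```

```text
clock 5.1 tip mm [-114.   101.9    9.5] w 0.01 F [-0.3 -0.2 -0.1]
tool axes in doorway
 [[-0.766  0.003  0.643]
 [ 0.002  1.    -0.002]
 [-0.643 -0.    -0.766]]
rot left deg [-0.1  0.  -0.1] q [ 0.25  0.75  1.42 -0.76  1.18  0.48]
tool delta cm [-0.12 -4.54  0.04]
```

View pics/t1c.png

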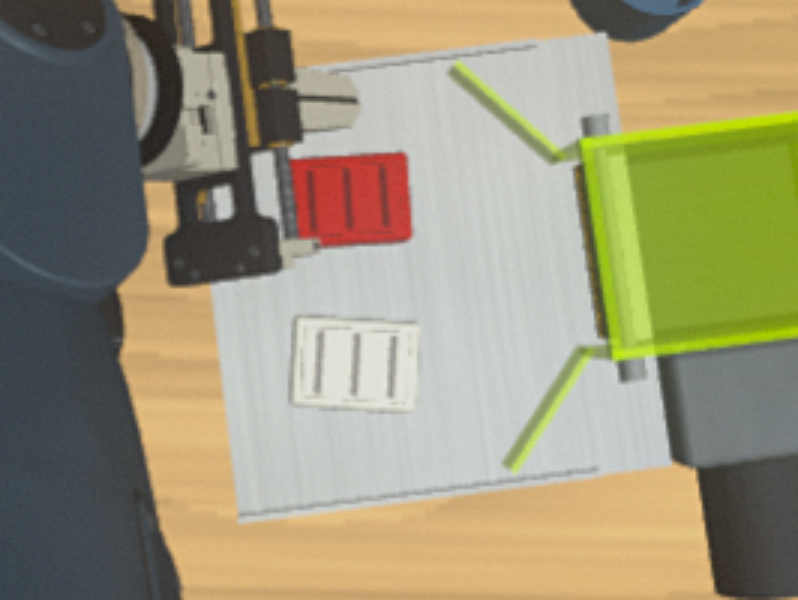

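The shut fingers stand at crop (325,100), just left of the red, tip around (357,100), with clear deck between. Pushing the red sideways by about 30 mm towards the middle; that leaves a gap to the white one.

arm_command(
  plan=[
    {"delta_pos": [0,-0.5,0],"delta_rot": [0,0,0],"grip": 1},
    {"delta_pos": [0,-0.5,0],"delta_rot": [0,0,0],"grip": 1},
    {"delta_pos": [0,-0.5,0],"delta_rot": [0,0,0],"grip": 1},
    {"delta_pos": [0,-0.5,0],"delta_rot": [0,0,0],"grip": 1},
    {"delta_pos": [0,-0.5,0],"delta_rot": [0,0,0],"grip": 1},
    {"delta_pos": [0,-0.5,0],"delta_rot": [0,0,0],"grip": 1},
    {"delta_pos": [0,-0.5,0],"delta_rot": [0,0,0],"grip": 1},
    {"delta_pos": [0,-0.5,0],"delta_rot": [0,0,0],"grip": 1},
    {"delta_pos": [0,-0.3,0],"delta_rot": [0,0,0],"grip": 1},
    {"delta_pos": [0,-0.1,0],"delta_rot": [0,0,0],"grip": 1},
  ],
)

```text
clock: 6.15
ee_pos: [0.6195, 0.0425, 0.1392]
tool_rot: [0.614, 0.711, -0.224, 0.259]
wrist_force: [0.9, 0.0, 0.5]
width: 0.007
finger_force: 0.6
```

arm_command(
  plan=[
    {"delta_pos": [0,0.5,0],"delta_rot": [0,0,0],"grip": 1},
    {"delta_pos": [0,1.0,0],"delta_rot": [0,0,0],"grip": 1},
    {"delta_pos": [0,1.0,0],"delta_rot": [0,0,0],"grip": 1},
    {"delta_pos": [0.5,0,-0.4],"delta_rot": [0,0,0],"grip": 1},
    {"delta_pos": [0.8,0,-0.7],"delta_rot": [0,0,0],"grip": 1},
    {"delta_pos": [0.8,0,-0.7],"delta_rot": [0,0,0],"grip": 1},
    {"delta_pos": [0.8,0,-0.7],"delta_rot": [0,0,0],"grip": 1},
    {"delta_pos": [0.8,0,-0.7],"delta_rot": [0,0,0],"grip": 1},
    {"delta_pos": [0.8,0,-0.7],"delta_rot": [0,0,0],"grip": 1},
    {"delta_pos": [0.6,0,-0.5],"delta_rot": [0,0,0],"grip": 1},
  ],
)

```text
clock: 7.15
ee_pos: [0.6345, 0.114, 0.1402]
tool_rot: [0.614, 0.711, -0.223, 0.259]
wrist_force: [0.0, -0.7, -0.1]
width: 0.006
finger_force: 0.0
```

```bash
python3 -c "
from h import *
where([-180,16,10]); im=grab('top','t2.png'); cv2.imwrite('pics/t2c.png',cv2.resize(im[190:390,225:491][:,:,::-1],None,fx=3,fy=3))"
```

```text
clock 7.15 tip mm [-182.6   83.1   11.1] w 0.01 F [ 0.  -0.7 -0.1]
tool axes in doorway
 [[-0.766  0.003  0.643]
 [ 0.002  1.    -0.002]
 [-0.643  0.    -0.766]]
rot left deg [-0.1  0.  -0.1] q [ 0.35  0.75  1.43 -0.73  1.24  0.55]
tool delta cm [-0.14 -6.71  0.26]
```

View pics/t2c.png

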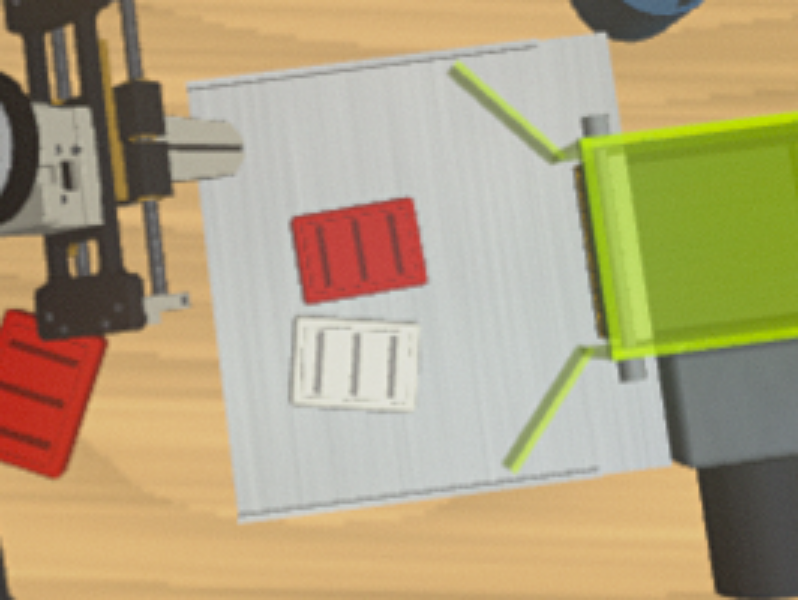

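The red now lies at crop (359,250), square with the deck and clear of the untouched white at (355,363); the fingers wait behind it at (205,150).

```bash
python3 -c "
from h import *
R,t,_,_=frame()
q=np.array([[292,216],[413,199],[427,282],[304,303]])/3+[225,190]
c=(onz('top',q,.136)[:,:2]-t)@R*1000; print(c.round(1),c.mean(0).round(1))"
```

```text
[[-152.8   40.3]
 [ -84.8   41.2]
 [ -83.3   -5.3]
 [-152.3   -8.2]] [-118.3   17. ]
```

arm_command(
  plan=[
    {"delta_pos": [0,-0.6,0],"delta_rot": [0,0,0],"grip": 1},
    {"delta_pos": [0,-1.0,0],"delta_rot": [0,0,0],"grip": 1},
    {"delta_pos": [0,-1.0,0],"delta_rot": [0,0,0],"grip": 1},
    {"delta_pos": [0,-1.0,0],"delta_rot": [0,0,0],"grip": 1},
    {"delta_pos": [0,-1.0,0],"delta_rot": [0,0,0],"grip": 1},
    {"delta_pos": [0,-1.0,0],"delta_rot": [0,0,0],"grip": 1},
    {"delta_pos": [0,-0.7,0],"delta_rot": [0,0,0],"grip": 1},
    {"delta_pos": [0,-0.3,0],"delta_rot": [0,0,0],"grip": 1},
    {"delta_pos": [0,0,0],"delta_rot": [0,0,0],"grip": 1},
    {"delta_pos": [0,0,0],"delta_rot": [0,0,0],"grip": 1},
  ],
)

```text
clock: 8.2
ee_pos: [0.5697, 0.1033, 0.1402]
tool_rot: [0.615, 0.711, -0.224, 0.259]
wrist_force: [0.1, 0.3, -0.7]
width: 0.009
finger_force: 0.0
```

arm_command(
  plan=[
    {"delta_pos": [-0.9,0,0.8],"delta_rot": [0,0,0],"grip": 1},
    {"delta_pos": [-0.7,0,0.6],"delta_rot": [0,0,0],"grip": 1},
    {"delta_pos": [-0.7,0,0.6],"delta_rot": [0,0,0],"grip": 1},
    {"delta_pos": [-0.9,0,0.75],"delta_rot": [0,0,0],"grip": 1},
    {"delta_pos": [-0.9,0,0.75],"delta_rot": [0,0,0],"grip": 1},
    {"delta_pos": [-0.9,0,0.75],"delta_rot": [0,0,0],"grip": 1},
    {"delta_pos": [-0.9,0,0.75],"delta_rot": [0,0,0],"grip": 1},
    {"delta_pos": [-0.9,0,0.75],"delta_rot": [0,0,0],"grip": 1},
    {"delta_pos": [-0.9,0,0.75],"delta_rot": [0,0,0],"grip": 1},
    {"delta_pos": [-0.6,0,0.5],"delta_rot": [0,0,0],"grip": 1},
  ],
)

```text
clock: 9.2
ee_pos: [0.5852, -0.0053, 0.1399]
tool_rot: [0.615, 0.711, -0.224, 0.259]
wrist_force: [0.2, 0.9, -0.4]
width: 0.001
finger_force: 0.3
```

```bash
python3 -c "
from h import *
where([19,15,10]); im=grab('top','t3.png'); cv2.imwrite('pics/t3c.png',cv2.resize(im[190:390,225:491][:,:,::-1],None,fx=3,fy=3))"
```

```text
clock 9.2 tip mm [-71.9  16.7  10.7] w 0.0 F [ 0.2  0.9 -0.4]
tool axes in doorway
 [[-0.766  0.004  0.643]
 [ 0.003  1.    -0.002]
 [-0.643 -0.    -0.766]]
rot left deg [-0.1  0.  -0.2] q [ 0.19  0.62  1.68 -0.83  1.06  0.55]
tool delta cm [-6.91 -0.13  5.9 ]
```

View pics/t3c.png

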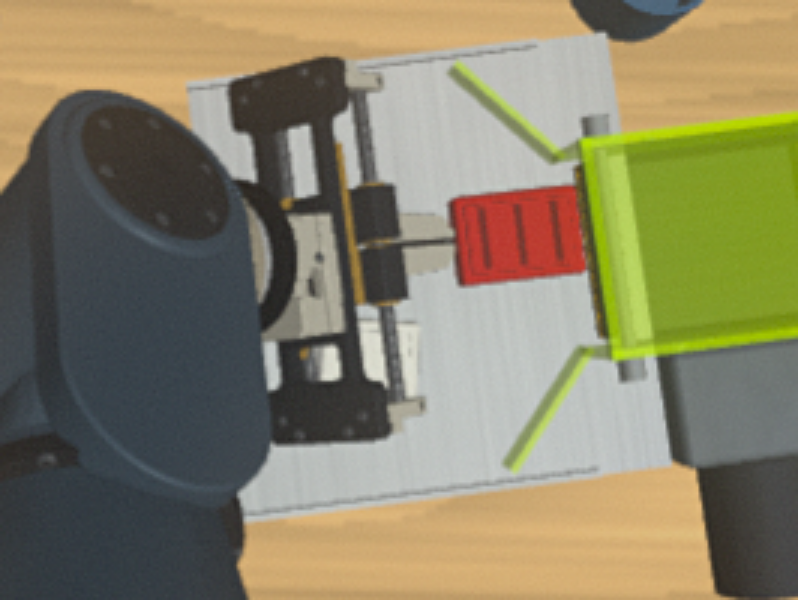

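The red is at crop (517,237), square and centred with its nose at the flap, and the fingers are in the middle of its rear at (430,242); the white hasn't moved. Pushing on.

arm_command(
  plan=[
    {"delta_pos": [-0.5,0,0.42],"delta_rot": [0,0,0],"grip": 1},
    {"delta_pos": [-0.5,0,0.42],"delta_rot": [0,0,0],"grip": 1},
    {"delta_pos": [-0.5,0,0.42],"delta_rot": [0,0,0],"grip": 1},
    {"delta_pos": [-0.5,-0.05,0.42],"delta_rot": [0,0,0],"grip": 1},
    {"delta_pos": [-0.5,-0.05,0.42],"delta_rot": [0,0,0],"grip": 1},
    {"delta_pos": [-0.5,-0.05,0.42],"delta_rot": [0,0,0],"grip": 1},
    {"delta_pos": [-0.5,-0.05,0.42],"delta_rot": [0,0,0],"grip": 1},
    {"delta_pos": [-0.5,0,0.42],"delta_rot": [0,0,0],"grip": 1},
    {"delta_pos": [-0.5,0,0.42],"delta_rot": [0,0,0],"grip": 1},
    {"delta_pos": [-0.5,0,0.42],"delta_rot": [0,0,0],"grip": 1},
  ],
)

```text
clock: 10.25
ee_pos: [0.5927, -0.0697, 0.1399]
tool_rot: [0.614, 0.711, -0.224, 0.259]
wrist_force: [-1.1, 1.3, 0.5]
width: 0.008
finger_force: 0.6
```

```bash
python3 -c "
from h import *
where([20,15,9.5])"
```

```text
clock 10.25 tip mm [-7.1 14.5 10.7] w 0.01 F [-1.1  1.3  0.5]
tool axes in doorway
 [[-0.766  0.003  0.643]
 [ 0.002  1.    -0.002]
 [-0.643  0.    -0.766]]
rot left deg [-0.1  0.  -0.1] q [ 0.08  0.61  1.7  -0.87  0.99  0.49]
tool delta cm [-2.    0.05  1.84]
```

arm_command(
  plan=[
    {"delta_pos": [-0.4,0,0.34],"delta_rot": [0,0,0],"grip": 1},
    {"delta_pos": [-0.4,0,0.34],"delta_rot": [0,0,0],"grip": 1},
    {"delta_pos": [-0.4,0,0.34],"delta_rot": [0,0,0],"grip": 1},
    {"delta_pos": [-0.4,0,0.34],"delta_rot": [0,0,0],"grip": 1},
    {"delta_pos": [-0.3,0,0.25],"delta_rot": [0,0,0],"grip": 1},
    {"delta_pos": [-0.2,0,0.17],"delta_rot": [0,0,0],"grip": 1},
    {"delta_pos": [0,0,0],"delta_rot": [0,0,0],"grip": 1},
    {"delta_pos": [0,0,0],"delta_rot": [0,0,0],"grip": 1},
    {"delta_pos": [0,0,0],"delta_rot": [0,0,0],"grip": 1},
    {"delta_pos": [0,0,0],"delta_rot": [0,0,0],"grip": 1},
  ],
)

```text
clock: 11.25
ee_pos: [0.5966, -0.0962, 0.1397]
tool_rot: [0.614, 0.711, -0.224, 0.259]
wrist_force: [-0.8, 0.4, -0.7]
width: 0.002
finger_force: 0.1
```

```bash
python3 -c "
from h import *
where([-100,15,10]); a=grab('top','t4.png')[190:390,400:560]; b=grab('side','s4.png')[100:300,270:470]
cv2.imwrite('pics/c4.png',cv2.resize(np.hstack([a,b])[:,:,::-1],None,fx=2.2,fy=2.2))"
```

```text
clock 11.25 tip mm [19.7 14.5 10.5] w 0.0 F [-0.8  0.4 -0.7]
tool axes in doorway
 [[-0.766  0.003  0.643]
 [ 0.002  1.    -0.002]
 [-0.643 -0.    -0.766]]
rot left deg [-0.1  0.  -0.1] q [ 0.03  0.61  1.7  -0.89  0.96  0.47]
tool delta cm [ 9.2   0.02 -7.65]
```

View pics/c4.png

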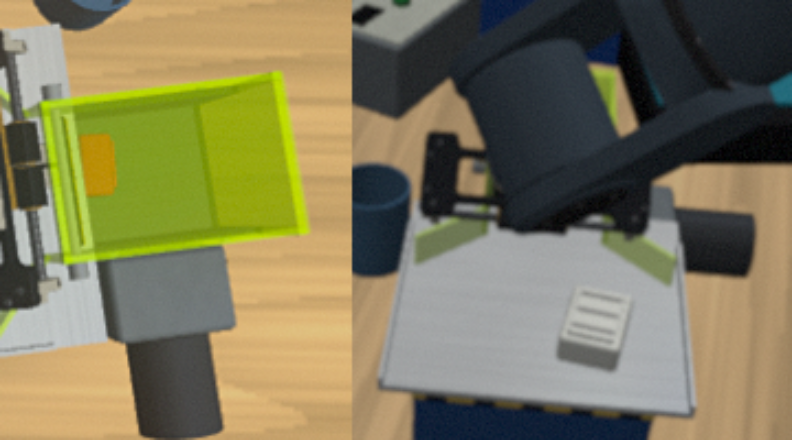

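Seen through the roof, the red shows as an orange patch at crop (98,163), whose front edge is at about full-image (452,264); the white is untouched. Check what that edge means at different heights.

```bash
python3 -c "
from h import *
R,t,_,_=frame()
for z in (.136,.11,.05,.02):
    print(z,((onz('top',[[400+115/2.2,190+163/2.2],[400+80/2.2,190+163/2.2],[400+66/2.2,190+163/2.2],[400+100/2.2,190+135/2.2],[400+100/2.2,190+194/2.2]],z)[:,:2]-t)@R*1000).round(0).tolist())"
```

```text
0.136 [[62.0, 10.0], [35.0, 13.0], [25.0, 14.0], [54.0, 32.0], [47.0, -12.0]]
0.11 [[69.0, 10.0], [42.0, 14.0], [31.0, 15.0], [61.0, 33.0], [54.0, -12.0]]
0.05 [[86.0, 12.0], [57.0, 15.0], [45.0, 17.0], [77.0, 36.0], [70.0, -13.0]]
0.02 [[95.0, 12.0], [65.0, 16.0], [53.0, 18.0], [86.0, 38.0], [78.0, -13.0]]
```

Not on the deck: with its rear at +25 mm, a flat part's front would be at +95, not +65. A 28 × 49 mm patch fits the part standing on end on the chamber floor against the ledge, wholly below deck level. Withdrawing the fingers and lifting clear.

arm_command(
  plan=[
    {"delta_pos": [0.5,0,-0.42],"delta_rot": [0,0,0],"grip": 1},
    {"delta_pos": [0.8,0,-0.67],"delta_rot": [0,0,0],"grip": 1},
    {"delta_pos": [0.8,0,-0.67],"delta_rot": [0,0,0],"grip": 1},
    {"delta_pos": [0.8,0,-0.67],"delta_rot": [0,0,0],"grip": 1},
    {"delta_pos": [0.8,0,-0.67],"delta_rot": [0,0,0],"grip": 1},
    {"delta_pos": [0.8,0,-0.67],"delta_rot": [0,0,0],"grip": 1},
    {"delta_pos": [0.8,0,-0.67],"delta_rot": [0,0,0],"grip": 1},
    {"delta_pos": [0.8,0,-0.67],"delta_rot": [0,0,0],"grip": 1},
    {"delta_pos": [0.8,0,-0.67],"delta_rot": [0,0,0],"grip": 1},
    {"delta_pos": [0.6,0,-0.5],"delta_rot": [0,0,0],"grip": 1},
  ],
)

```text
clock: 12.35
ee_pos: [0.5823, 0.0014, 0.1396]
tool_rot: [0.614, 0.711, -0.224, 0.259]
wrist_force: [-0.3, -0.3, 0.1]
width: 0.008
finger_force: 0.0
```

arm_command(
  plan=[
    {"delta_pos": [-0.6,0,-0.8],"delta_rot": [0,0,0],"grip": 1},
    {"delta_pos": [-1.3,0,-1.5],"delta_rot": [0,0,0],"grip": 1},
    {"delta_pos": [-1.3,0,-1.5],"delta_rot": [0,0,0],"grip": 1},
    {"delta_pos": [-1.3,0,-1.5],"delta_rot": [0,0,0],"grip": 1},
    {"delta_pos": [-1.3,0,-1.5],"delta_rot": [0,0,0],"grip": 1},
    {"delta_pos": [0,0,-2.5],"delta_rot": [0,0,0],"grip": 1},
    {"delta_pos": [0,0,-2.5],"delta_rot": [0,0,0],"grip": 1},
    {"delta_pos": [0,0,-2.5],"delta_rot": [0,0,0],"grip": 1},
    {"delta_pos": [0,0,-2.5],"delta_rot": [0,0,0],"grip": 1},
    {"delta_pos": [0,0,-1.5],"delta_rot": [0,0,0],"grip": 1},
  ],
)

```text
clock: 13.35
ee_pos: [0.5719, 0.0736, 0.3192]
tool_rot: [0.615, 0.711, -0.223, 0.259]
wrist_force: [0.2, 0.1, 0.6]
width: 0.004
finger_force: 0.0
```

```bash
python3 -c "
from h import *
where(); a=grab('top','t5.png')[150:390,290:560]; b=grab('side','s5.png')[90:330,230:480]
cv2.imwrite('pics/c5.png',cv2.resize(np.hstack([a,b])[:,:,::-1],None,fx=1.5,fy=1.5))"
```

```text
clock 13.35 tip mm [-151.9   15.2  190. ] w 0.0 F [0.2 0.1 0.6]
tool axes in doorway
 [[-0.766  0.003  0.642]
 [ 0.003  1.    -0.   ]
 [-0.642  0.002 -0.766]]
rot left deg [-0.  -0.  -0.2] q [ 0.33  0.42  1.51 -0.7   1.41  0.37]
```

View pics/c5.png

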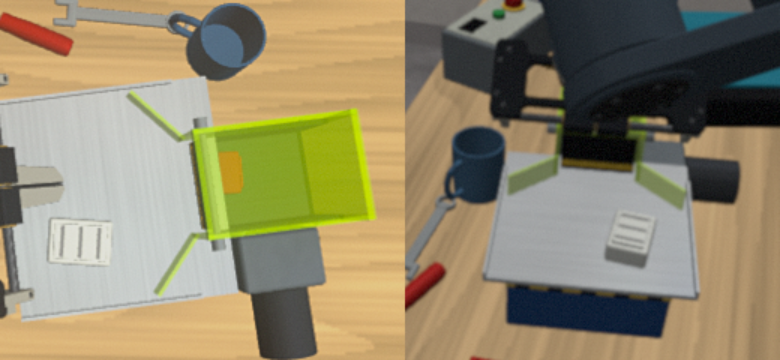

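The flap hangs shut with its yellow band at the foot, at crop (597,166). The red is inside past the ledge at (230,172), unmoved after the fingers left. The white is in its place at (80,241), and nothing touches the robot. Handing in.

```bash
python3 -c "
from rig import manip
print(manip.sign_off())"
```

```text
the job is handed in; nothing more can be done
None
```

The red moulding went through the flap and over the ledge into the chamber (by the camera it stands on end there), the flap hangs shut, the white moulding and the other things were left where they were, and the job was handed in at about 13.5 s.

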